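Load and run the seed sample tester

ROBOT

A 7-joint arm with a two-finger parallel gripper is mounted at the origin on the work surface. World frame = base frame: x ahead of the robot, y to its left, z up, the work surface at z = 0. Lengths are in m, angles in rad, forces in N, time in s.
With the tool pointing down it reaches from about 0.4 to 0.85 m from the base axis. Payload 10.4 kg.
Tool frame: the origin (TCP) lies at the very end of the fingers, on their centre line; the grasp point (between the pads) lies r.tcp_to_grasp behind it (r.tcp_to_grasp is the distance from the TCP to the grasp point, in m); z points along the fingers, y is the line along which they close (so a half turn about z gives the same grasp; the last joint's range is limited). The gripper opens to 87 mm and grips with 3 to 60 N. Pads are 19 mm wide; open, the fingers measure 117 mm over their backs; the gripper's body (75 mm by 190 mm) begins 51 mm behind the grasp point.
Start: joints at [-1.288, 0.332, -0.065, 1.46, 0.022, 1.35, -0.088], TCP at [0.188, 0.596, 0.223] pointing down, gripper open.
Joint ranges: [-2.6, 2.6], [-0.5, 2.12], [-1.47, 1.34], [0.16, 2.42], [-1.27, 4.41], [0.06, 2.06], [-2.6, 2.6]. Speed limits (rad/s): [2.22, 2.22, 2.79, 2.79, 3.14, 3.14, 3.14].

INTERFACE

Orientations are given as a unit quaternion [x, y, z, w].
In Python, from bench import monitor, cams, ticket, r gives the robot as it stands.
- The arm moves only by the shell command python3 -m crank 'ROWS' [OPENING] [FORCE]. ROWS is a JSON object whose one key "steps" holds a list of rows, each a list of 2 entries, a list of its own where there are three numbers: the shift along the world's x, y, z in units of 25 mm (1.0 is 25 mm), then the turn, a rotation vector about the world's x, y, z in units of 5 degrees (1.0 is 5 degrees). In form: {"steps": [[[x, y, z], [ax, ay, az]], ...]}. A call has 1 to 10 rows; each row shifts and turns the commanded pose from where the row before left it; what a row does not reach is not made up. A row lasts 1/12 s, in which the tool goes at most 41.7 mm and 7.16 degrees, less where a joint would pass 70% of its speed; a pose out of reach is approached as far as the arm can. A call is refused whole if a number of a shift passes 1 or a number of a turn 1, either way. A call with a gripper value outside its range is refused whole. OPENING is the finger opening in mm, from 0 to 87, set as the call begins (- or left out, the last holds). The fingers move at their own pace and stop on an object; FORCE is the grip in N (left out, the last holds). Time passes only in rows, so rows that do not move let the fingers close. It gives the time, the measured TCP pose, the force, the opening and the grip force at its end, in the units of the state.
- monitor.read_state(): the state, without advancing time (a new reading comes with each control period).
- cams.camera(name): name is "scene" or "top" or "wrist"; returns a dict with "pixels" (480x640x3 uint8, blue, green, red), "z_map" (480x640 float32, m along the optical axis (not along the pixel's ray), 0 where there is no reading), "vfov" (degrees; the focal length in pixels is half the picture's height over the tangent of half this angle, whatever the lens; pixels are square), "cx", "cy" (the principal point, pixels), "k1" (the pictures are not rectified: a ray, as slopes to the right and down, at radius r is drawn at 1 + k1 r^2 times it, then the intrinsics apply), "T" (4x4, takes a point from camera to world coordinates). Camera axes: x right, y up, looking along -z (the intrinsics and any distortion apply to the point x, -y, -z); pixel columns grow to the right and rows downward; lengths in m; the calibration is good to about 2 mm. A picture is of the moment at which its call begins.
- ticket.close_job(): hands the job in; it is judged then, once.
The state is a dict: "time": time; "joint_positions": joint angles; "joint_vel": joint speeds; "joint_torque": joint torques, N m; "ee_pos": TCP position; "eef_rot": TCP orientation; "ft_force": force on the tool from outside, world axes, zero at the start; "torque": the same for the moment, N m; "width": finger opening in m; "grip_force": force on a finger pad.
Only numpy, scipy, OpenCV 4.12 (cv2) and the standard library are available. Lean on these libraries where they do the work, as an engineer would, in place of code of your own. Each camera call takes 0.05 s, during which the arm holds its last target. There are 200 camera calls.

TASK

Set the cassette of seed upright down into the tester's socket until it is fully home, then swing the tester's locking lever shut over it. After that flip the safety catch fully over to the side, then pull the test lever towards the robot all the way to its stop and finish while still holding it there with the fingers, because it springs back if let go. Leave the vial, jar, wooden box and magnifier where they stand.

Things in the scene. Friction and masses are not known exactly. Their poses are not given: they have to be found in the camera images.
- tester: Hand-operated seed tester, fixed to the table: grey base plate 190 (its x) x 250 (its y) x 15 mm high. Origin at the middle of its underside; its x points away from the operator, y to the left, z up. Yaw within 0.3 rad. Socket block and locking lever at the left (+y), test lever at the right (-y), safety catch along the right-hand edge.
- socket_floor (a point): Centre of the socket's floor, axes as the tester's. The socket is an aluminium block 62 x 48 mm whose rim is 45 mm above the table (25 mm above this point), with a rectangular pocket 48 (tester x) x 34 (tester y) mm wide, 25 mm deep, edges chamfered by 3 mm. A seated cassette stands 30 mm out of it.
- cassette: Loose upright cassette of seed: a clear box with grey base and grey cap, showing yellow kernels, 44 (its x) x 30 (its y) x 55 mm high, 0.12 kg more or less. Origin at the centre of its underside, z up. Stands on the table right of the tester, near vial and jar. Fits the socket with its long side along the tester's x, either way round. Grip it across the 30 mm, at the top.
- latch (a joint): Locking lever of the socket, rad: 0 = shut (stop; arm along the tester's -x, across the socket); starts open at 1.2 to 1.6, arm towards the tester's +y. Turns level about a post behind the socket; shuts anticlockwise seen from above (knob from the left to the front). Light friction, stays where left. Arm's underside 78 mm above the table, 3 mm over a seated cassette. Shut means below 0.12.
- latch_knob (a point): Centre of the top face of the upright round knob (14 mm diameter, 30 mm high, top 116 mm above the table) on the free end of the locking lever, 80 mm from its post. The flat arm below the knob is 14 mm wide, 8 mm thick, its top 86 mm above the table.
- latch_hinge (a point): Point on the locking lever's upright axis, at the height of the arm's underside (78 mm above the table); 50 mm behind (tester +x) the socket's centre.
- catch (a joint): Safety catch, rad: 0 = upright, engaged (the steel finger on its shaft stands in front of the test lever's arm, whose bar must not be pulled until the catch is flipped: nothing but this rule holds it); grows as the paddle is tipped to the tester's -y (right, outwards), stop at 1.3. Flipped means beyond 0.9. Light friction (1 N at the paddle's tip), stays where left.
- catch_tip (a point): Middle of the top edge of the catch's black thumb paddle: 26 (tester x) x 10 (tester y) mm, reaching 65 mm above its shaft, so 100 mm above the table when upright. It stands free, 86 mm in front (tester -x) of the test lever's hinge; push it outwards (tester -y) from its inner side.
- catch_hinge (a point): Point on the catch's shaft right under the paddle, 35 mm above the table. The shaft lies along the tester's x; the shaft's bearing blocks in front and behind are 42 mm high.
- lever (a joint): Test lever, rad: 0 = at rest (leaning back 10 degrees from upright, away from the robot); grows as its bar is pulled towards the tester's -x and down; stop at 1.1 (leaning 53 degrees forward). A spring returns it: about 3 N at the bar at first, 7 N at the stop. Must be beyond 0.95 at the end.
- bar (a point): Middle of the black round cross bar of the test lever. The bar lies along the tester's y, 12 mm diameter, 104 mm long; carried at its ends by two 10 mm steel arms, 45 mm either side of the middle, 130 mm long; nothing between them near the bar. 178 mm above the table at rest, 128 mm at the stop. Grip it at its middle from above, fingers closing along the tester's x; it can turn between the pads.
- lever_hinge (a point): Middle of the test lever's hinge axis (along the tester's y), 50 mm above the table; the bar runs round it at 130 mm.
- vial: Bystander: small brown vial with white cap, 28 mm diameter, 55 mm high, origin under its centre.
- jar: Bystander: clear jar with black cap, 42 mm diameter, 60 mm high, origin under its centre.
- wood_box: Bystander: open wooden box 120 x 75 x 40 mm, origin under its centre.
- magnifier: Bystander: magnifying glass lying flat, ring 90 mm across, handle along its -x, origin at the ring's centre.
There are look-alikes about, which are no part of the job. What is shaped like the cassette but blue, pink or red is not meant.

How it is judged:
By the outcome, as a careful person would: the job done as asked, in the order asked, and still so for the second after the job is handed in, while the arm keeps its last pose, push and grip.
It also fails if it takes over 72 s, if anything falls off the work surface, if the arm or the gripper's body presses on something with over 40 N, if the wrist force passes 120 N, or if a joint passes its speed limit or range.

## Working session

There is one attempt and no reset: what is moved stays moved. The work goes in short steps, Python scripts to look and compute and a shell command to move; the robot and the scene stay as the last step left them, time stands still between calls to the robot, and variables do not carry over. Pictures are saved under pics/ and viewed, at most 10 in all, crops included, and the job is handed in when it is done.

```bash
mkdir -p pics; cat > h.py <<'E'
import numpy as np, cv2
from bench import monitor, cams, ticket, r
def snap(n,f):
    c=cams.camera(n); cv2.imwrite(f'pics/{f}.png',c['pixels']); np.savez(f'pics/{f}.npz',**c); return c
def load(f): return dict(np.load(f'pics/{f}.npz'))
def ray(c,u,v):
    f=240/np.tan(np.radians(float(c['vfov']))/2); k=float(c['k1'])
    d=np.array([(u-c['cx'])/f,(v-c['cy'])/f]); s=d.copy()
    for _ in range(20): s=d/(1+k*(s@s))
    return np.array([s[0],-s[1],-1.])
def px(c,u,v,z=None):
    """world point: by depth map, or on plane z"""
    q=ray(c,u,v); T=c['T']; d=T[:3,:3]@q
    t=float(c['z_map'][int(round(v)),int(round(u))]) if z is None else (z-T[2,3])/d[2]
    return T[:3,3]+t*d
def proj(c,p):
    f=240/np.tan(np.radians(float(c['vfov']))/2)
    q=np.linalg.inv(c['T'])@np.r_[p,1]; s=np.array([q[0],-q[1]])/-q[2]
    s=s*(1+float(c['k1'])*(s@s)); return s*f+[c['cx'],c['cy']]
E
python3 - <<'E'
from h import *
for n in('scene','top'):
    c=snap(n,n+'0'); print(n,c['vfov'],c['k1'],c['cx'],c['cy'],c['T'].round(3).tolist())
s=monitor.read_state(); print(s,r.tcp_to_grasp)
E
```

```text
scene 56.067795288803865 -0.01686390808000521 323.086269526389 236.7479859027721 [[0.287, -0.578, 0.764, 1.326], [0.958, 0.154, -0.243, -0.232], [0.023, 0.802, 0.598, 0.703], [0.0, 0.0, 0.0, 1.0]]
top 51.07826751706986 -0.04341305707751313 328.97108390930094 240.09635154406996 [[-0.009, 0.987, -0.161, 0.435], [-1.0, -0.009, 0.002, 0.007], [0.001, 0.161, 0.987, 1.044], [0.0, 0.0, 0.0, 1.0]]
{'time': 0.1, 'joint_positions': array([-1.28760713,  0.332796  , -0.06469142,  1.46085564,  0.02163912,
        1.349892  , -0.08849263]), 'joint_vel': array([-0.00138759, -0.00195633,  0.00142362, -0.00275504,  0.00042137,
       -0.00013206, -0.00071763]), 'joint_torque': array([ 1.92630694e-03, -6.24535203e+01,  2.50579632e-02, -3.90722966e+01,
       -6.13905885e-02,  3.65349976e-02,  7.49778019e-05]), 'ee_pos': array([0.18807149, 0.59567314, 0.22184221]), 'eef_rot': array([ 1.52286209e-01,  9.88336237e-01, -6.25564342e-04, -4.70660149e-05]), 'ft_force': array([-0.35999323, -0.13291158, -0.23033184]), 'torque': array([-0.0222911 , -0.0488054 , -0.05208078]), 'grip_force': 0.0, 'width': 0.08706597131421745} 0.0187
```

View pics/top0.png

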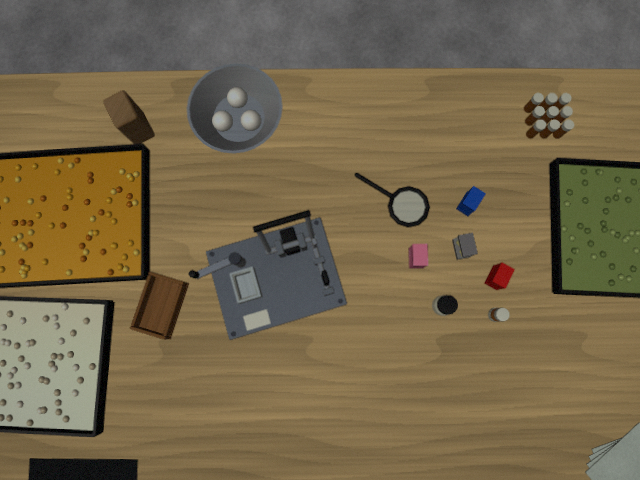

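View pics/scene0.png

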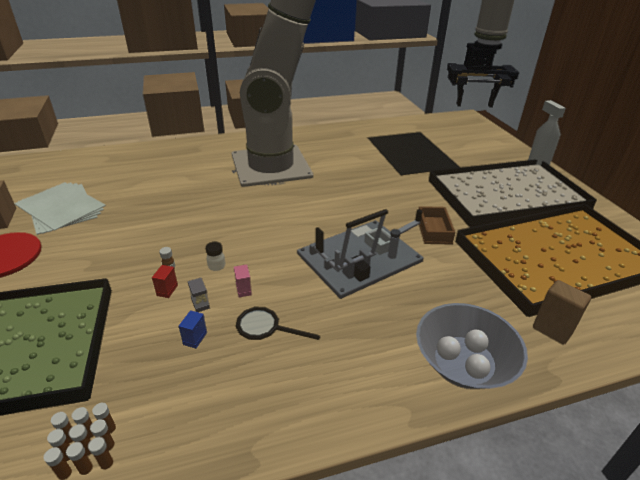

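The top view shows the tester around (275,278), with the lever bar at (282,221), the catch paddle at (325,278), the socket at (245,285) and the latch knob at (193,274). The grey cassette is at (465,246), with coloured decoys around it. I'll enlarge both areas.

```bash
python3 - <<'E'
from h import *
im=cv2.imread('pics/top0.png')
a=cv2.resize(im[205:345,180:355],None,fx=4.5,fy=4.2857,interpolation=cv2.INTER_CUBIC)
a=cv2.resize(im[205:345,180:355],None,fx=4,fy=4,interpolation=cv2.INTER_CUBIC)
cv2.imwrite('pics/c1.png',a)
b=cv2.resize(im[180:330,400:520],None,fx=4,fy=4,interpolation=cv2.INTER_CUBIC)
sc=cv2.imread('pics/scene0.png')[240:320,140:220]
b2=cv2.resize(sc,(320,320),interpolation=cv2.INTER_CUBIC)
o=np.zeros((600,800,3),np.uint8);o[:,:480]=b;o[:320,480:]=b2
cv2.imwrite('pics/c2.png',o)
E
```

```text
(no output)
```

View pics/c1.png

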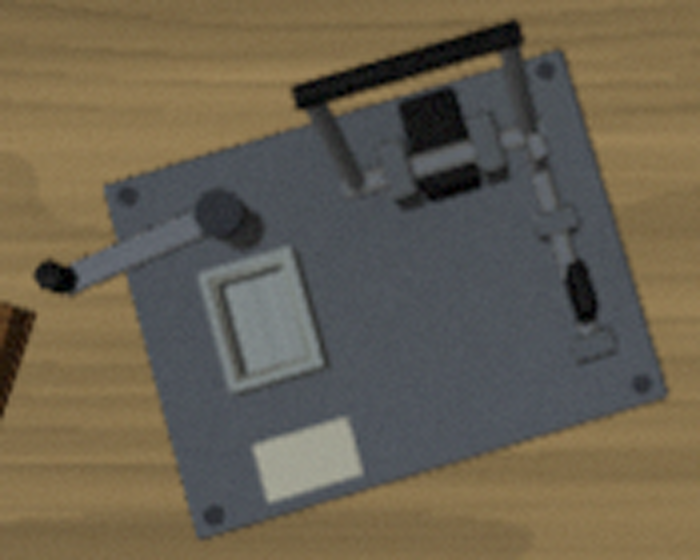

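View pics/c2.png

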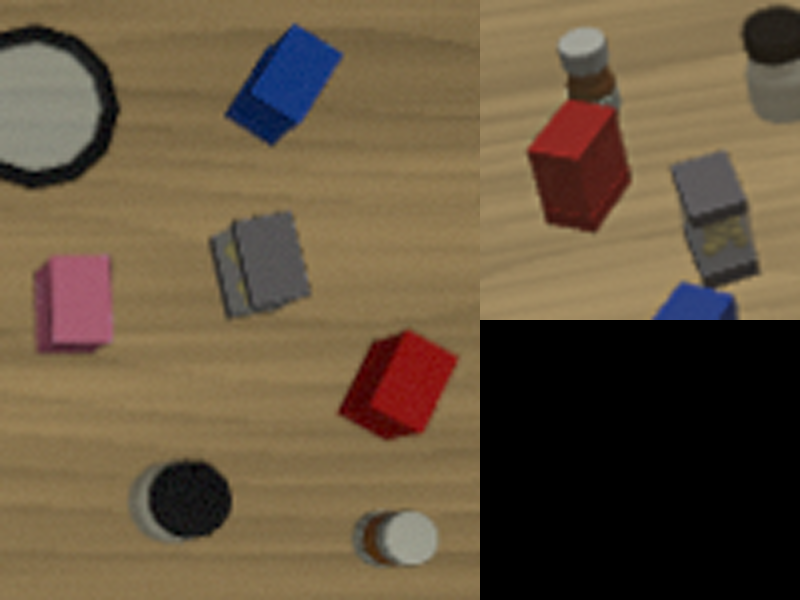

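The first crop shows plate corners at (105,187), (563,50), (665,397) and (203,538). The socket rim corners are (198,270), (290,246), (327,362) and (236,393), and the knob is at (55,275). The bar runs from (297,97) to (519,33), and the paddle is at (581,290). The second crop shows the cassette cap corners at (233,222), (292,211), (311,294) and (248,312).

```bash
cat > geo.py <<'E'
from h import *
c=load('top0')
A=lambda u,v,z:px(c,180+(u+.5)/4-.5,205+(v+.5)/4-.5,z)
B=lambda u,v,z:px(c,400+(u+.5)/4-.5,180+(v+.5)/4-.5,z)
E
python3 - <<'E'
from geo import *
np.set_printoptions(precision=4,suppress=True)
def rect(P,n):
    P=np.array(P)  # TL TR BR BL
    print(n,'ctr',P.mean(0),'w',np.linalg.norm(P[0]-P[1]),np.linalg.norm(P[3]-P[2]),'h',np.linalg.norm(P[0]-P[3]),np.linalg.norm(P[1]-P[2]))
    x=(P[0]+P[1]-P[2]-P[3]);y=(P[0]+P[3]-P[1]-P[2]); print('  yaw x',np.arctan2(x[1],x[0]),'y',np.arctan2(-y[0],y[1]));return P.mean(0),np.arctan2(x[1],x[0])
m,yw=rect([A(*p,.015) for p in((105,187),(563,50),(665,397),(203,538))],'plate')
rect([A(*p,.045) for p in((198,270),(290,246),(327,362),(236,393))],'socket')
rect([B(*p,.055) for p in((233,222),(292,211),(311,294),(248,312))],'cass')
b=[A(297,97,.178),A(519,33,.178)];print('bar',np.mean(b,0),np.linalg.norm(b[0]-b[1]),np.arctan2(-(b[0]-b[1])[0],(b[0]-b[1])[1]))
print('knob',A(55,276,.116),'post',A(221,214,.09),'paddle',A(580,280,.1))
print('jar',B(188,500,.06),'vial',B(410,538,.055),'red',B(407,370,.055),'pink',B(82,300,.055),'blue',B(296,75,.055))
# depth checks
for n,u,v in(('cass',465,246),('bar',282,221),('rim',180+218/4,205+330/4),('plate',180+400/4,205+330/4),('knob',193.5,273.5),('paddle',325,276)): print(n,px(c,u,v))
E
```

```text
plate ctr [0.527  0.1151 0.015 ] w 0.24798590125361056 0.24378692311124717 h 0.18734637297602233 0.18761763912130874
  yaw x 0.2848178224899311 y 0.28643593757830654
socket ctr [0.5114 0.1723 0.045 ] w 0.04732573320163811 0.04732970392387831 h 0.06443403236209318 0.06102849965732643
  yaw x 0.3189745939687541 y 0.2849787759918011
cass ctr [ 0.5852 -0.2715  0.055 ] w 0.030548408975425444 0.033244899451584126 h 0.045783603954535144 0.04271303763097827
  yaw x 0.14088977270627623 y 0.22238508898306075
bar [0.6116 0.0882 0.178 ] 0.10135848338730795 0.2775559698487882
knob [0.5259 0.2576 0.116 ] post [0.5576 0.1857 0.09  ] paddle [0.5235 0.014  0.1   ]
jar [ 0.4663 -0.2231  0.06  ] vial [ 0.4466 -0.3329  0.055 ] red [ 0.5291 -0.3365  0.055 ] pink [ 0.5657 -0.1759  0.055 ] blue [ 0.6798 -0.2894  0.055 ]
cass [ 0.5823 -0.2666  0.0548]
bar [0.6098 0.0869 0.1853]
rim [0.5044 0.1934 0.0466]
plate [0.506  0.1062 0.0141]
knob [0.5259 0.2568 0.1183]
paddle [0.5211 0.0133 0.0983]
```

Plate, socket, bar and cassette agree with the stated sizes and heights, and tester yaw is about 0.285. Now moving above the cassette.

```bash
python3 -m crank '{"steps":[[[0.6,-1,0.15],[0,0,0.56]],[[0.6,-1,0.15],[0,0,0.56]],[[0.6,-1,0.15],[0,0,0.56]],[[0.6,-1,0.15],[0,0,0.56]],[[0.6,-1,0.15],[0,0,0.56]],[[0.6,-1,0.15],[0,0,0.56]],[[0.6,-1,0.15],[0,0,0.56]],[[0.6,-1,0.15],[0,0,0.56]],[[0.6,-1,0.15],[0,0,0.56]],[[0.6,-1,0.15],[0,0,0.56]]]}' 55 30
python3 -m crank '{"steps":[[[0.6,-1,0],[0,0,0]],[[0.6,-1,0],[0,0,0]],[[0.6,-1,0],[0,0,0]],[[0.6,-1,0],[0,0,0]],[[0.6,-1,0],[0,0,0]],[[0.6,-1,0],[0,0,0]],[[0.6,-1,0],[0,0,0]],[[0.6,-1,0],[0,0,0]],[[0.6,-1,0],[0,0,0]],[[0.6,-1,0],[0,0,0]]]}'
python3 -m crank '{"steps":[[[0.4,-1,0],[0,0,0]],[[0.4,-1,0],[0,0,0]],[[0.4,-1,0],[0,0,0]],[[0.4,-1,0],[0,0,0]],[[0.4,-1,0],[0,0,0]],[[0.4,-1,0],[0,0,0]],[[0.4,-1,0],[0,0,0]],[[0.4,-1,0],[0,0,0]],[[0,0,0],[0,0,0]],[[0,0,0],[0,0,0]]]}'
```

```text
time: 0.93
ee_pos: [0.3386, 0.3445, 0.26]
eef_rot: [-0.092, 0.996, -0.0, -0.0]
ft_force: [-0.3, -0.2, -0.0]
width: 0.0551
grip_force: 0.0
time: 1.77
ee_pos: [0.4885, 0.0946, 0.2599]
eef_rot: [-0.091, 0.996, 0.0, -0.0]
ft_force: [-0.1, 0.5, -0.1]
width: 0.0551
grip_force: 0.0
time: 2.6
ee_pos: [0.5679, -0.1056, 0.2595]
eef_rot: [-0.09, 0.996, -0.0, -0.001]
ft_force: [0.1, 0.4, -0.1]
width: 0.0547
grip_force: 0.0
```

```bash
python3 -m crank '{"steps":[[[0.085,-0.83,-0.3],[0,0,0]],[[0.085,-0.83,-0.3],[0,0,0]],[[0.085,-0.83,-0.3],[0,0,0]],[[0.085,-0.83,-0.3],[0,0,0]],[[0.085,-0.83,-0.3],[0,0,0]],[[0.085,-0.83,-0.3],[0,0,0]],[[0.085,-0.83,-0.3],[0,0,0]],[[0.085,-0.83,-0.3],[0,0,0]],[[0,0,0],[0,0,0]],[[0,0,0],[0,0,0]]]}'
python3 - <<'E'
from h import *
c=snap('wrist','w1'); s=monitor.read_state(); print(s['ee_pos'],c['vfov'],c['T'].round(3).tolist())
print(proj(c,[.585,-.2715,.055]))
E
```

```text
time: 3.43
ee_pos: [0.5847, -0.2697, 0.1993]
eef_rot: [-0.091, 0.996, 0.0, -0.001]
ft_force: [-0.0, 0.5, 0.4]
width: 0.0549
grip_force: 0.0
[ 0.5852817  -0.26864358  0.19978793] 64.88537103360747 [[-0.181, -0.943, -0.279, 0.509], [0.983, -0.173, -0.053, -0.284], [0.001, -0.284, 0.959, 0.363], [0.0, 0.0, 0.0, 1.0]]
[316.59240543 220.98310735]
```

View pics/w1.png

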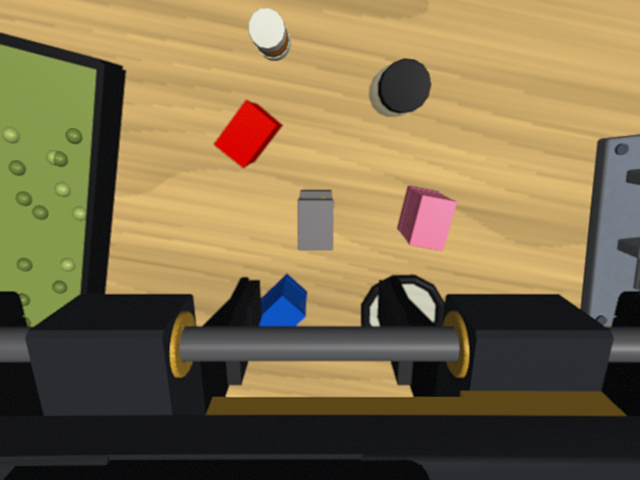

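The wrist view shows the grey cap squarely at (298..333, 199..250), well aligned with the fingers. Computing its centre.

```bash
python3 - <<'E'
from h import *
c=load('w1')
P=np.array([px(c,u,v,.055) for u,v in((298,199),(332.5,199),(333,250),(298,250))]);print(P.round(4),P.mean(0))
d=P[3]-P[0]+P[2]-P[1];print(np.arctan2(d[1],d[0]))
E
```

```text
[[ 0.5694 -0.2899  0.055 ]
 [ 0.5643 -0.2619  0.055 ]
 [ 0.6077 -0.253   0.055 ]
 [ 0.6131 -0.2826  0.055 ]] [ 0.58861599 -0.27187826  0.055     ]
0.1842933469346793
```

```bash
python3 -m crank '{"steps":[[[0.015,-0.014,-0.84],[0,0,0]],[[0.015,-0.014,-0.84],[0,0,0]],[[0.015,-0.014,-0.84],[0,0,0]],[[0.015,-0.014,-0.84],[0,0,0]],[[0.015,-0.014,-0.84],[0,0,0]],[[0.015,-0.014,-0.84],[0,0,0]],[[0.015,-0.014,-0.84],[0,0,0]],[[0.015,-0.014,-0.84],[0,0,0]],[[0,0,0],[0,0,0]]]}'
python3 -m crank '{"steps":[[[0,0,0],[0,0,0]],[[0,0,0],[0,0,0]],[[0,0,0],[0,0,0]],[[0,0,0],[0,0,0]],[[0,0,0],[0,0,0]],[[0,0,0],[0,0,0]],[[0,0,0],[0,0,0]],[[0,0,0],[0,0,0]]]}' 20 30
```

```text
time: 4.23
ee_pos: [0.5868, -0.2693, 0.0284]
eef_rot: [-0.093, 0.996, 0.002, -0.002]
ft_force: [-0.6, 0.1, -0.4]
width: 0.0554
grip_force: 0.0
time: 4.9
ee_pos: [0.5888, -0.2728, 0.0331]
eef_rot: [-0.091, 0.996, -0.0, 0.001]
ft_force: [-1.0, 2.8, 6.5]
width: 0.0296
grip_force: 29.9
```

```bash
python3 -m crank '{"steps":[[[0,0,0.4],[0,0,0]],[[0,0,0.9],[0,0,0]],[[0,0,0.9],[0,0,0]],[[0,0,0.9],[0,0,0]],[[0,0,0.9],[0,0,0]],[[0,0,0.9],[0,0,0]],[[0,0,0.9],[0,0,0]],[[0,0,0.9],[0,0,0]],[[0,0,0.9],[0,0,0]]]}'
python3 -m crank '{"steps":[[[-0.155,0.888,0],[0,0,0.059]],[[-0.155,0.888,0],[0,0,0.059]],[[-0.155,0.888,0],[0,0,0.059]],[[-0.155,0.888,0],[0,0,0.059]],[[-0.155,0.888,0],[0,0,0.059]],[[-0.155,0.888,0],[0,0,0.059]],[[-0.155,0.888,0],[0,0,0.059]],[[-0.155,0.888,0],[0,0,0.059]],[[-0.155,0.888,0],[0,0,0.059]],[[-0.155,0.888,0],[0,0,0.059]]]}'
python3 -m crank '{"steps":[[[-0.155,0.888,0],[0,0,0.059]],[[-0.155,0.888,0],[0,0,0.059]],[[-0.155,0.888,0],[0,0,0.059]],[[-0.155,0.888,0],[0,0,0.059]],[[-0.155,0.888,0],[0,0,0.059]],[[-0.155,0.888,0],[0,0,0.059]],[[-0.155,0.888,0],[0,0,0.059]],[[-0.155,0.888,0],[0,0,0.059]],[[-0.155,0.888,0],[0,0,0.059]],[[-0.155,0.888,0],[0,0,0.059]]]}'
python3 -m crank '{"steps":[[[0,0,0],[0,0,0]],[[0,0,0],[0,0,0]],[[0,0,0],[0,0,0]],[[0,0,0],[0,0,0]]]}'
python3 - <<'E'
from h import *
c=snap('wrist','w2'); 
for _ in range(3): s=monitor.read_state(); print(s['ee_pos'],s['eef_rot'])
E
```

```text
time: 5.65
ee_pos: [0.5876, -0.2729, 0.2237]
eef_rot: [-0.091, 0.996, 0.0, -0.0]
ft_force: [-0.5, 0.2, -1.8]
width: 0.0299
grip_force: 29.9
time: 6.48
ee_pos: [0.5488, -0.05, 0.2225]
eef_rot: [-0.117, 0.993, 0.0, -0.0]
ft_force: [0.2, -0.2, -1.5]
width: 0.0296
grip_force: 29.9
time: 7.32
ee_pos: [0.5102, 0.1718, 0.2226]
eef_rot: [-0.142, 0.99, -0.0, 0.0]
ft_force: [0.1, 0.6, -1.3]
width: 0.0298
grip_force: 29.9
time: 7.65
ee_pos: [0.511, 0.1698, 0.2223]
eef_rot: [-0.141, 0.99, -0.0, 0.0]
ft_force: [0.3, 0.4, -1.0]
width: 0.0296
grip_force: 29.9
[0.51094633 0.16990943 0.22227856] [-1.41456562e-01  9.89944457e-01 -7.89080685e-05  8.04495662e-05]
[0.51094633 0.16990943 0.22227856] [-1.41456562e-01  9.89944457e-01 -7.89080685e-05  8.04495662e-05]
[0.51094633 0.16990943 0.22227856] [-1.41456562e-01  9.89944457e-01 -7.89080685e-05  8.04495662e-05]
```

View pics/w2.png

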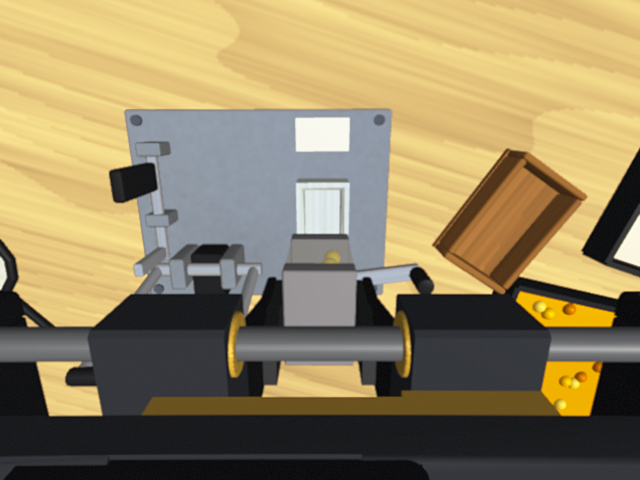

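The wrist view shows the held cassette (cap front edge 283..355 at row 266, bottom front edge 290..351 at row 236). The socket rim front edge is at (296..349, 181) and the plate front edge is level, from (125,110) to (391,110). Comparing cassette and socket.

```bash
python3 - <<'E'
from h import *
np.set_printoptions(precision=4,suppress=True)
c=load('w2'); s=.285; R=np.array([[np.cos(s),np.sin(s)],[-np.sin(s),np.cos(s)]]) # world->tester
t=lambda p:R@p[:2]
P=lambda u,v,z:px(c,u,v,z)
a,b=P(296,181,.045),P(349,181,.045)
sock=(a+b)/2+np.r_[R.T@[.031,0],0]; print('rim w',np.linalg.norm(a-b),'ctr',sock, 'yaw',np.arctan2(-(b-a)[0],(b-a)[1]))
a,b=P(125,110,.015),P(391,110,.015);print('plate w',np.linalg.norm(a-b),'yaw',np.arctan2(-(b-a)[0],(b-a)[1]))
for nm,l,r_,v,z in(('cap',283,355.5,266,.246),('bot',290.5,350.5,236,.191)):
    a,b=P(l,v,z),P(r_,v,z); cc=(a+b)/2+np.r_[R.T@[.022,0],0]
    print(nm,'w',np.linalg.norm(a-b),'ctr',cc,'d to socket in tester',t(sock)-t(cc))
for s_ in((.511,.172,.045),): print(t(np.array(s_))-t(np.array([.511,.17])))
cr=c['pixels'][100:280,260:440]; cv2.imwrite('pics/c3.png',cv2.resize(cr,(600,600),interpolation=cv2.INTER_CUBIC))
E
```

```text
rim w 0.04773626274423803 ctr [0.5124 0.1735 0.045 ] yaw 0.28404669327693455
plate w 0.2467240462436433 yaw 0.28519324628242426
cap w 0.028581766668801953 ctr [0.5091 0.1693 0.246 ] d to socket in tester [0.0043 0.0031]
bot w 0.03220856220641329 ctr [0.5126 0.1711 0.191 ] d to socket in tester [0.0004 0.0024]
[0.0006 0.0019]
```

View pics/c3.png

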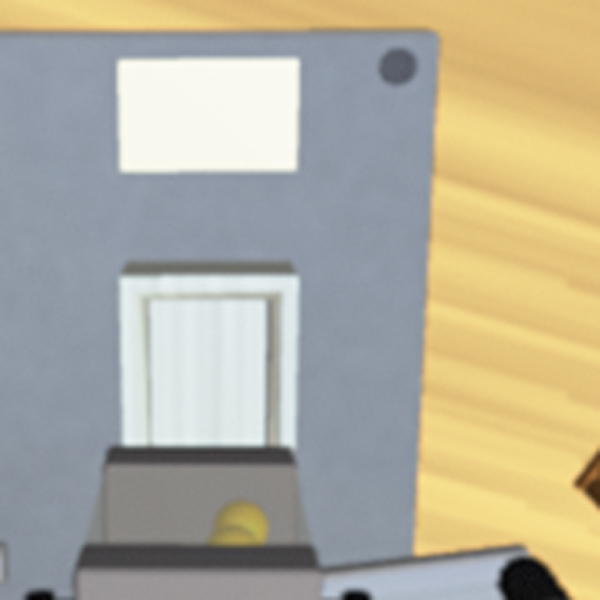

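```bash
python3 - <<'E'
from h import *
np.set_printoptions(precision=4,suppress=True)
c=load('w2'); s=.285; R=np.array([[np.cos(s),np.sin(s)],[-np.sin(s),np.cos(s)]])
P=lambda u,v,z:px(c,u,v,z)
a,b=P(296,182,.045),P(349.7,182,.045)
sock=(a+b)/2+np.r_[R.T@[.031,0],0]; print('rim',np.linalg.norm(a-b),sock)
for nm,l,r_,v,z in(('cap',283.1,356.3,270.2,.246),('bot',292.1,348.2,234.4,.191)):
    a,b=P(l,v,z),P(r_,v,z); cc=(a+b)/2+np.r_[R.T@[.022,0],0]
    print(nm,np.linalg.norm(a-b),cc,R@(sock-cc)[:2])
E
```

```text
rim 0.04840360794910262 [0.5131 0.174  0.045 ]
cap 0.028955258727335214 [0.5108 0.17   0.246 ] [0.0034 0.0032]
bot 0.030077320507346537 [0.5118 0.1707 0.191 ] [0.0022 0.0029]
```

```bash
python3 -m crank '{"steps":[[[0.05,0.12,0],[0,0,0]],[[0,0,-0.785],[0,0,0]],[[0,0,-0.785],[0,0,0]],[[0,0,-0.785],[0,0,0]],[[0,0,-0.785],[0,0,0]],[[0,0,-0.785],[0,0,0]],[[0,0,-0.785],[0,0,0]],[[0,0,-0.785],[0,0,0]],[[0,0,0],[0,0,0]],[[0,0,0],[0,0,0]]]}'
python3 -m crank '{"steps":[[[0,0,-0.15],[0,0,0]],[[0,0,-0.15],[0,0,0]],[[0,0,-0.15],[0,0,0]],[[0,0,-0.15],[0,0,0]],[[0,0,0],[0,0,0]],[[0,0,0],[0,0,0]]]}'
python3 - <<'E'
from h import *
c=snap('wrist','w3'); cr=c['pixels'][40:300,180:440]; cv2.imwrite('pics/c4.png',cv2.resize(cr,(600,600),interpolation=cv2.INTER_CUBIC))
E
```

```text
time: 8.53
ee_pos: [0.5116, 0.1737, 0.0844]
eef_rot: [-0.142, 0.99, -0.0, -0.001]
ft_force: [0.5, -0.7, -1.3]
width: 0.0295
grip_force: 29.9
time: 9.03
ee_pos: [0.5118, 0.1742, 0.0696]
eef_rot: [-0.142, 0.99, 0.0, -0.0]
ft_force: [0.0, -0.4, -1.1]
width: 0.0295
grip_force: 29.9
```

View pics/c4.png

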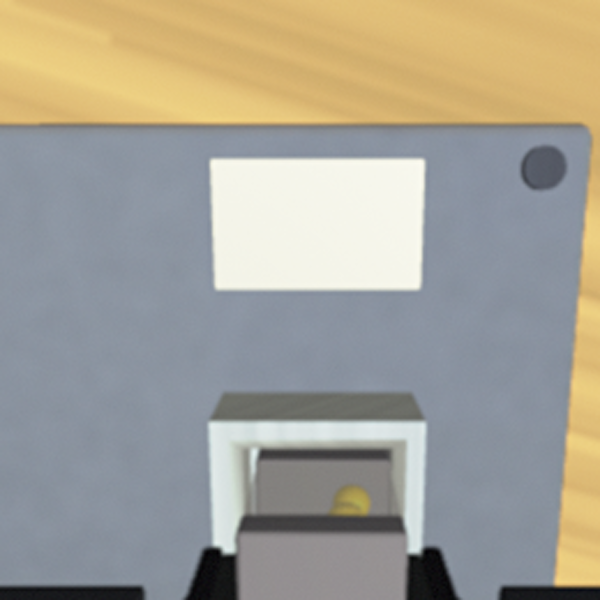

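The cassette has entered the pocket without contact force: its front edge spans 258..390 and the pocket 245..395 in the crop. Lowering it home.

```bash
python3 -m crank '{"steps":[[[0,0,-0.15],[0,0,0]],[[0,0,-0.15],[0,0,0]],[[0,0,-0.15],[0,0,0]],[[0,0,-0.15],[0,0,0]],[[0,0,0],[0,0,0]]]}'
python3 -m crank '{"steps":[[[0,0,-0.05],[0,0,0]],[[0,0,-0.05],[0,0,0]],[[0,0,0],[0,0,0]]]}'
```

```text
time: 9.5
ee_pos: [0.5113, 0.174, 0.0537]
eef_rot: [-0.143, 0.99, -0.0, -0.001]
ft_force: [-0.3, 0.6, -2.2]
width: 0.0301
grip_force: 29.9
time: 9.75
ee_pos: [0.512, 0.1744, 0.053]
eef_rot: [-0.142, 0.99, 0.0, 0.0]
ft_force: [-4.9, -0.4, 8.0]
width: 0.0299
grip_force: 30.0
```

```bash
python3 -m crank '{"steps":[[[0,0,0],[0,0,0]],[[0,0,0],[0,0,0]],[[0,0,0],[0,0,0]],[[0,0,0],[0,0,0]]]}' 45
python3 -m crank '{"steps":[[[0,0,0.3],[0,0,0]],[[0,0,0.8],[0,0,0]],[[0,0,0.8],[0,0,0]],[[0,0,0.8],[0,0,0]],[[0,0,0.8],[0,0,0]],[[0,0,0.8],[0,0,0]],[[0,0,0.8],[0,0,0]],[[0,0,0.8],[0,0,0]],[[0,0,0],[0,0,0]],[[0,0,0],[0,0,0]]]}' 
python3 - <<'E'
from h import *
np.set_printoptions(precision=4,suppress=True)
c=snap('scene','s2'); 
p=np.array([.511,.173,.075]);u,v=proj(c,p);print(u,v)
for du in(-6,-3,0,3,6): print([px(c,u+du,v+dv).round(3).tolist() for dv in(-3,0,3)])
c=snap('wrist','w4')
u,v=proj(c,p);print(u,v)
for du in(-10,0,10): print([px(c,u+du,v+dv).round(3).tolist() for dv in(-12,0,12)])
E
```

```text
time: 10.08
ee_pos: [0.512, 0.1742, 0.0522]
eef_rot: [-0.142, 0.99, 0.0, 0.0]
ft_force: [-0.7, -0.5, -0.0]
width: 0.0435
grip_force: 0.0
time: 10.92
ee_pos: [0.5125, 0.1744, 0.2011]
eef_rot: [-0.142, 0.99, 0.001, 0.001]
ft_force: [-0.8, -0.1, -0.3]
width: 0.0451
grip_force: 0.0
380.3033696159912 224.58051114145195
[[0.493, 0.165, 0.074], [0.504, 0.16, 0.073], [0.506, 0.16, 0.065]]
[[0.501, 0.169, 0.078], [0.512, 0.165, 0.077], [0.515, 0.164, 0.07]]
[[0.598, 0.129, 0.15], [0.598, 0.13, 0.142], [0.597, 0.131, 0.133]]
[[0.604, 0.133, 0.153], [0.514, 0.18, 0.076], [0.525, 0.175, 0.075]]
[[0.404, 0.243, -0.001], [0.516, 0.187, 0.076], [0.531, 0.18, 0.078]]
317.8408471020617 225.21909870128607
[[0.504, 0.163, 0.076], [0.513, 0.165, 0.076], [0.522, 0.168, 0.076]]
[[0.501, 0.17, 0.076], [0.511, 0.173, 0.076], [0.52, 0.176, 0.076]]
[[0.499, 0.178, 0.078], [0.509, 0.181, 0.075], [0.518, 0.183, 0.077]]
```

The cassette is home: its top measures 0.076 m against a nominal 0.075. Next is the latch: straddle the knob with the fingers.

```bash
python3 -m crank '{"steps":[[[0.056,0.332,0],[0,0,-1]],[[0.056,0.332,0],[0,0,-1]],[[0.056,0.332,0],[0,0,-1]],[[0.056,0.332,0],[0,0,-1]],[[0.056,0.332,0],[0,0,-1]],[[0.056,0.332,0],[0,0,-1]],[[0.056,0.332,0],[0,0,-1]],[[0.056,0.332,0],[0,0,-1]],[[0.056,0.332,0],[0,0,-1]],[[0.056,0.332,0],[0,0,-1]]]}' 34
python3 -m crank '{"steps":[[[0,0,-0.5],[0,0,0]],[[0,0,-0.5],[0,0,0]],[[0,0,-0.5],[0,0,0]],[[0,0,-0.5],[0,0,0]],[[0,0,0],[0,0,0]],[[0,0,0],[0,0,0]]]}'
python3 - <<'E'
from h import *
np.set_printoptions(precision=4,suppress=True)
s=monitor.read_state();print(s['joint_positions'],s['ee_pos'],s['eef_rot'])
c=load('w4'); u,v=proj(c,[.526,.257,.116]);print(u,v)
for du in(-8,-4,0,4,8): print([px(c,u+du,v+dv).round(3).tolist() for dv in(-8,-4,0,4,8)])
post=np.array([.560,.1876]);th=np.radians(np.linspace(116,196.3,21))
k=post+.08*np.c_[np.cos(th),np.sin(th)];print((np.diff(k,axis=0)/.025).round(2).tolist(),k[0],k[-1])
E
```

```text
time: 11.85
ee_pos: [0.5254, 0.2573, 0.1985]
eef_rot: [0.291, 0.957, -0.001, -0.001]
ft_force: [0.1, 0.3, -0.1]
width: 0.0336
grip_force: 0.0
time: 12.35
ee_pos: [0.5254, 0.2564, 0.1485]
eef_rot: [0.289, 0.957, -0.001, -0.001]
ft_force: [0.2, -0.7, 1.2]
width: 0.0339
grip_force: 0.0
[-0.8798  0.3072  0.419   1.6863 -0.1332  1.1785  0.5573] [0.5254 0.2564 0.1485] [ 0.2891  0.9573 -0.0009 -0.0006]
424.8704635070705 291.58865509505915
[[0.527, 0.255, 0.102], [0.528, 0.254, 0.107], [0.53, 0.254, 0.109], [0.533, 0.256, 0.109], [0.578, 0.301, 0.001]]
[[0.524, 0.256, 0.106], [0.526, 0.255, 0.111], [0.527, 0.255, 0.115], [0.53, 0.255, 0.116], [0.533, 0.256, 0.116]]
[[0.523, 0.258, 0.108], [0.524, 0.257, 0.113], [0.525, 0.256, 0.118], [0.529, 0.258, 0.117], [0.532, 0.259, 0.116]]
[[0.522, 0.261, 0.107], [0.522, 0.259, 0.116], [0.525, 0.26, 0.117], [0.469, 0.19, 0.277], [0.469, 0.19, 0.279]]
[[0.557, 0.311, 0.0], [0.523, 0.263, 0.112], [0.524, 0.262, 0.117], [0.469, 0.191, 0.278], [0.469, 0.19, 0.279]]
[[-0.2, -0.11], [-0.19, -0.12], [-0.18, -0.13], [-0.17, -0.14], [-0.16, -0.16], [-0.15, -0.17], [-0.14, -0.18], [-0.13, -0.19], [-0.11, -0.19], [-0.1, -0.2], [-0.08, -0.21], [-0.07, -0.21], [-0.05, -0.22], [-0.04, -0.22], [-0.02, -0.22], [-0.01, -0.22], [0.01, -0.22], [0.02, -0.22], [0.04, -0.22], [0.06, -0.22]] [0.5249 0.2595] [0.4832 0.1651]
```

```bash
python3 -m crank '{"steps":[[[0.08,0.04,0],[0,0,0]],[[0,0,-0.45],[0,0,0]],[[0,0,-0.45],[0,0,0]],[[0,0,-0.45],[0,0,0]],[[0,0,-0.45],[0,0,0]],[[0,0,-0.44],[0,0,0]],[[0,0,0],[0,0,0]],[[0,0,0],[0,0,0]]]}'
python3 -m crank '{"steps":[[[0,0,0],[0,0,0]],[[0,0,0],[0,0,0]],[[0,0,0],[0,0,0]]]}' 21 5
```

```text
time: 13.02
ee_pos: [0.5275, 0.2579, 0.0928]
eef_rot: [0.289, 0.957, -0.001, -0.0]
ft_force: [0.2, -0.1, 0.6]
width: 0.0341
grip_force: 0.0
time: 13.27
ee_pos: [0.5283, 0.2584, 0.0944]
eef_rot: [0.289, 0.957, 0.0, 0.0]
ft_force: [0.3, 0.8, -0.5]
width: 0.0235
grip_force: 0.0
```

```bash
python3 -m crank '{"steps":[[[-0.2,-0.11,0],[0,0,0.5]],[[-0.19,-0.12,0],[0,0,0.5]],[[-0.18,-0.13,0],[0,0,0.5]],[[-0.17,-0.14,0],[0,0,0.5]],[[-0.16,-0.16,0],[0,0,0.5]],[[-0.15,-0.17,0],[0,0,0.5]],[[-0.14,-0.18,0],[0,0,0.5]],[[-0.13,-0.19,0],[0,0,0.5]],[[-0.11,-0.19,0],[0,0,0.5]],[[-0.1,-0.2,0],[0,0,0.5]]]}'
```

```text
time: 14.1
ee_pos: [0.4895, 0.2189, 0.0942]
eef_rot: [0.074, 0.997, 0.001, 0.0]
ft_force: [-1.0, 1.2, 0.2]
width: 0.0212
grip_force: 0.6
```

```bash
python3 -m crank '{"steps":[[[-0.09,-0.21,0],[0,0,0.5]],[[-0.08,-0.21,0],[0,0,0.5]],[[-0.06,-0.22,0],[0,0,0.5]],[[-0.05,-0.22,0],[0,0,0.5]],[[-0.03,-0.22,0],[0,0,0.5]],[[-0.02,-0.22,0],[0,0,0.5]],[[0.01,-0.22,0],[0,0,0.5]],[[0.02,-0.22,0],[0,0,0.5]],[[0.04,-0.22,0],[0,0,0.5]],[[0.06,-0.22,0],[0,0,0.5]]]}'
python3 -m crank '{"steps":[[[0.04,-0.14,0],[0,0,0]],[[0,0,0],[0,0,0]]]}'
python3 -m crank '{"steps":[[[0.04,-0.1,0],[0,0,0]],[[0,0,0],[0,0,0]]]}'
```

```text
time: 14.93
ee_pos: [0.4847, 0.1641, 0.0942]
eef_rot: [-0.144, 0.99, 0.0, 0.0]
ft_force: [-1.4, 1.0, 0.1]
width: 0.0211
grip_force: 0.5
time: 15.1
ee_pos: [0.4854, 0.1611, 0.0941]
eef_rot: [-0.142, 0.99, 0.001, 0.0]
ft_force: [-2.5, 2.4, 1.4]
width: 0.0215
grip_force: 1.5
time: 15.27
ee_pos: [0.4858, 0.1601, 0.0941]
eef_rot: [-0.142, 0.99, 0.001, -0.0]
ft_force: [-5.3, 8.4, 2.1]
width: 0.0237
grip_force: 5.0
```

The latch is at its stop: force rose to about 8 N and the fingers yielded. Release, go up, then over to the inner side of the catch paddle.

```bash
python3 -m crank '{"steps":[[[0,0,0],[0,0,0]],[[0,0,0],[0,0,0]],[[0,0,0.85],[0,0,0]],[[0,0,0.85],[0,0,0]],[[0,0,0.85],[0,0,0]],[[0,0,0.85],[0,0,0]],[[0,0,0.85],[0,0,0]],[[0,0,0],[0,0,0]]]}' 34
python3 -m crank '{"steps":[[[0.18,-0.77,0],[0,0,0]],[[0.18,-0.77,0],[0,0,0]],[[0.18,-0.77,0],[0,0,0]],[[0.18,-0.77,0],[0,0,0]],[[0.18,-0.77,0],[0,0,0]],[[0.18,-0.77,0],[0,0,0]],[[0,0,0],[0,0,0]],[[0,0,0],[0,0,0]],[[0,0,0],[0,0,0]]]}' 0
python3 - <<'E'
from h import *
np.set_printoptions(precision=4,suppress=True)
c=snap('top','t5'); im=c['pixels'][200:350,170:360]
w=snap('wrist','w5')['pixels']
o=np.zeros((600,760,3),np.uint8); o=cv2.resize(im,(760,600),interpolation=cv2.INTER_CUBIC)
o2=np.hstack([cv2.resize(im,(380,300),interpolation=cv2.INTER_CUBIC),cv2.resize(w,(400,300),interpolation=cv2.INTER_AREA)]);cv2.imwrite('pics/c5.png',o2)
for u in(323,325,327):
  print([px(c,u,v).round(3).tolist() for v in(271,275,279,283)])
E
```

```text
time: 15.93
ee_pos: [0.4888, 0.1582, 0.2043]
eef_rot: [-0.142, 0.99, 0.001, 0.003]
ft_force: [0.0, 0.5, -0.5]
width: 0.034
grip_force: 0.0
time: 16.68
ee_pos: [0.5135, 0.0429, 0.1997]
eef_rot: [-0.142, 0.99, 0.0, -0.0]
ft_force: [-1.1, 0.4, -0.8]
width: 0.0006
grip_force: 0.0
[[0.479, 0.012, 0.609], [0.476, 0.012, 0.608], [0.472, 0.012, 0.609], [0.468, 0.012, 0.61]]
[[0.479, 0.01, 0.606], [0.476, 0.01, 0.608], [0.472, 0.01, 0.607], [0.469, 0.01, 0.608]]
[[0.479, 0.008, 0.612], [0.475, 0.008, 0.612], [0.472, 0.008, 0.612], [0.469, 0.008, 0.607]]
```

View pics/c5.png

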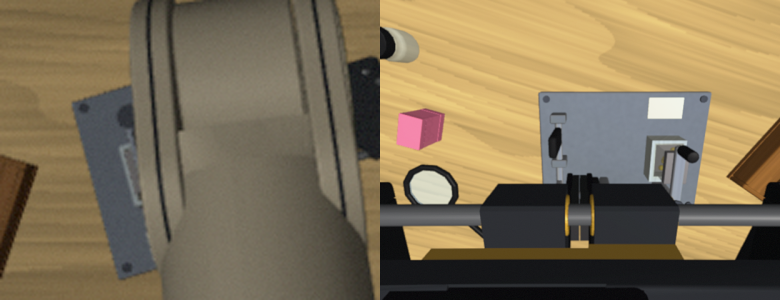

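The wrist image shows the locking lever lying straight across the socket with its knob in front, and the catch paddle at about (280,227) in full-resolution pixels. Checking the paddle against the depth map.

```bash
python3 - <<'E'
from h import *
np.set_printoptions(precision=4,suppress=True)
c=load('w5')
pts=[]
for v in range(190,262):
  for u in range(255,305):
    p=px(c,u,v)
    if .088<p[2]<.112: pts.append(p)
P=np.array(pts);print(len(P),P.mean(0),P.min(0),P.max(0))
R=np.array([[.9597,.281],[-.281,.9597]]);q=P[:,:2]@R.T;print('tester-aligned',np.percentile(q,[2,50,98],axis=0), R@[.5135,.0429])
k=np.array([px(c,u,v) for u in range(480,510) for v in range(230,262)]);k=k[(k[:,2]>.11)&(k[:,2]<.121)];print('knob',k.mean(0),len(k), np.arctan2(*(k.mean(0)[:2]-[.560,.1876])[::-1])%6.283)
E
```

```text
531 [0.5217 0.0132 0.0992] [0.5103 0.0056 0.0882] [0.5358 0.0206 0.1027]
tester-aligned [[ 0.4931 -0.1393]
 [ 0.5041 -0.1338]
 [ 0.5176 -0.1295]] [ 0.5049 -0.1031]
knob [0.4844 0.1635 0.1159] 372 3.450065022769004
```

```bash
python3 -m crank '{"steps":[[[0,0,-0.76],[0,0,0]],[[0,0,-0.76],[0,0,0]],[[0,0,-0.76],[0,0,0]],[[0,0,-0.76],[0,0,0]],[[0,0,-0.76],[0,0,0]],[[0,0,-0.76],[0,0,0]],[[0,0,0],[0,0,0]],[[0.06,-0.21,0],[0,0,0]],[[0.06,-0.21,0],[0,0,0]],[[0,0,0],[0,0,0]]]}' 
python3 -m crank '{"steps":[[[0.073,-0.25,-0.01],[0,0,0]],[[0.073,-0.25,-0.01],[0,0,0]],[[0.07,-0.24,-0.07],[0,0,0]],[[0.07,-0.24,-0.07],[0,0,0]],[[0,0,0],[0,0,0]]]}' 
```

```text
time: 17.62
ee_pos: [0.5178, 0.0307, 0.0874]
eef_rot: [-0.142, 0.99, -0.0, 0.001]
ft_force: [0.4, -1.0, 0.3]
width: 0.0002
grip_force: 0.0
time: 18.03
ee_pos: [0.524, 0.0057, 0.0817]
eef_rot: [-0.142, 0.99, -0.0, -0.0]
ft_force: [-0.5, -0.1, -0.3]
width: 0.0005
grip_force: 0.0
```

```bash
python3 -m crank '{"steps":[[[0.062,-0.21,-0.13],[0,0,0]],[[0.062,-0.21,-0.13],[0,0,0]],[[0.05,-0.17,-0.18],[0,0,0]],[[0.05,-0.17,-0.18],[0,0,0]],[[0.035,-0.12,-0.23],[0,0,0]],[[0.035,-0.12,-0.23],[0,0,0]],[[0,0,0],[0,0,0]]]}' 
python3 - <<'E'
from h import *
c=snap('wrist','w6'); cv2.imwrite('pics/c6.png',cv2.resize(c['pixels'][60:330,160:460],(667,600)))
E
```

```text
time: 18.62
ee_pos: [0.5304, -0.0184, 0.0535]
eef_rot: [-0.142, 0.99, -0.0, -0.001]
ft_force: [-0.5, 0.2, 0.2]
width: 0.0005
grip_force: 0.0
```

View pics/c6.png

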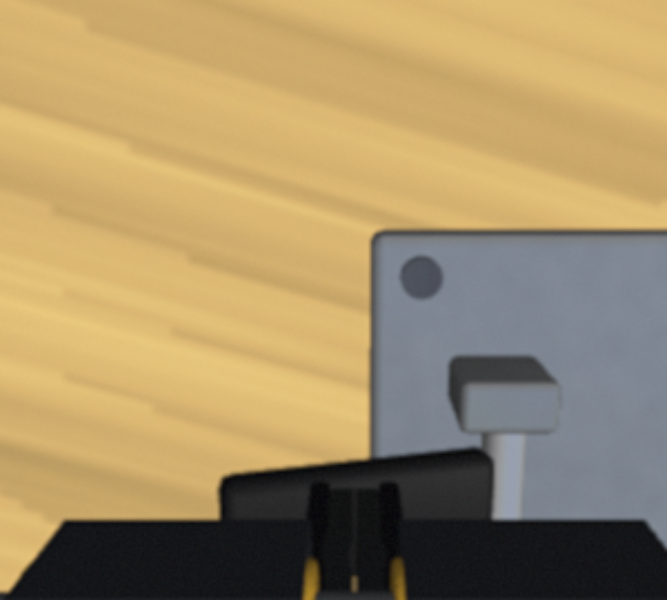

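That was my tenth and last picture. It shows the paddle tipped outward under the fingertips, its front edge running from (263,275) to (380,262) in the full image. I'll take its angle from depth, then press further to the stop.

```bash
cat > ang.py <<'E'
from h import *
import sys
np.set_printoptions(precision=4,suppress=True)
def ang(c):
    # dark pixels, low z: paddle surface
    R=np.array([[.9597,.281],[-.281,.9597]]);o=[]
    for v in range(200,300):
        for u in range(180,420):
            if c['pixels'][v,u].max()<70 and c['z_map'][v,u]>0:
                p=px(c,u,v);q=R@p[:2]
                if .03<p[2]<.105 and abs(q[0]-.5045)<.014 and -.21<q[1]<-.13:o.append([*q,p[2]])
    o=np.array(o);print(len(o)); 
    if len(o)<20: return
    for lo in np.arange(-.21,-.13,.01):
        m=(o[:,1]>=lo)&(o[:,1]<lo+.01)
        if m.sum(): print(round(lo+.005,3),m.sum(),np.median(o[m,2]).round(4),o[m,2].max().round(4))
    f=np.polyfit(o[:,1],o[:,2],1);print('slope',f,'angle',np.pi/2-np.arctan(f[0]))
c=snap('wrist',sys.argv[1]);ang(c)
E
python3 ang.py w7
python3 -m crank '{"steps":[[[0.02,-0.07,-0.06],[0,0,0]],[[0.02,-0.07,-0.06],[0,0,0]],[[0,0,0],[0,0,0]]]}'
```

```text
3488
-0.195 185 0.0579 0.0599
-0.185 493 0.0563 0.0601
-0.175 598 0.0553 0.0789
-0.165 737 0.0581 0.0788
-0.155 601 0.0473 0.0791
-0.145 627 0.0445 0.0476
-0.135 247 0.0425 0.0449
slope [-0.325  0.   ] angle 1.8850147284656162
time: 18.97
ee_pos: [0.5322, -0.0201, 0.0523]
eef_rot: [-0.143, 0.99, 0.001, -0.0]
ft_force: [-2.6, 4.3, 6.4]
width: 0.0006
grip_force: 3.6
```

The paddle surface slope gives about 1.31 rad, and the contact force is rising, so the catch is at its stop. Now up and over the bar, turning the tool 90°.

```bash
python3 -m crank '{"steps":[[[-0.03,0.1,0.3],[0,0,0]],[[0,0,0.9],[0,0,0]],[[0,0,0.9],[0,0,0]],[[0,0,0.9],[0,0,0]],[[0,0,0.9],[0,0,0]],[[0,0,0.9],[0,0,0]],[[0,0,0.9],[0,0,0]],[[0,0,0.9],[0,0,0]],[[0,0,0.9],[0,0,0]],[[0,0,0.9],[0,0,0]]]}' 0
python3 -m crank '{"steps":[[[0.17,0.23,0],[0,0,-1]],[[0.17,0.23,0],[0,0,-1]],[[0.17,0.23,0],[0,0,-1]],[[0.17,0.23,0],[0,0,-1]],[[0.17,0.23,0],[0,0,-1]],[[0.17,0.23,0],[0,0,-1]],[[0.17,0.23,0],[0,0,-1]],[[0.17,0.23,0],[0,0,-1]],[[0.17,0.23,0],[0,0,-1]],[[0.17,0.23,0],[0,0,-1]]]}' 50
python3 -m crank '{"steps":[[[0.17,0.23,0],[0,0,-1]],[[0.17,0.23,0],[0,0,-1]],[[0.17,0.23,0],[0,0,-1]],[[0.17,0.23,0],[0,0,-1]],[[0.17,0.23,0],[0,0,-1]],[[0.17,0.23,0],[0,0,-1]],[[0.17,0.23,0],[0,0,-1]],[[0.17,0.23,0],[0,0,-1]],[[0,0,0],[0,0,0]],[[0,0,0],[0,0,0]]]}'
python3 - <<'E'
from h import *
np.set_printoptions(precision=4,suppress=True)
s=monitor.read_state();print(s['joint_positions'],s['ee_pos'],s['eef_rot'])
c=snap('wrist','w8')
P=np.array([px(c,u,v) for v in range(0,480,2) for u in range(0,640,2) if c['z_map'][v,u]>0 and c['pixels'][v,u].max()<60])
P=P[(P[:,2]>.170)&(P[:,2]<.192)&(abs(P[:,0]-.61)<.06)&(abs(P[:,1]-.088)<.08)];print(len(P))
R=np.array([[.9597,.281],[-.281,.9597]]);q=P[:,:2]@R.T
print(np.percentile(q,[2,50,98],axis=0),np.percentile(P[:,2],[50,95]),R@s['ee_pos'][:2],R@[.6112,.0877])
E
python3 ang.py w9 | tail -9
```

```text
time: 19.8
ee_pos: [0.5312, -0.0187, 0.2636]
eef_rot: [-0.142, 0.99, -0.0, 0.0]
ft_force: [1.0, 0.3, -0.1]
width: 0.0006
grip_force: 0.0
time: 20.63
ee_pos: [0.574, 0.0391, 0.2624]
eef_rot: [0.291, 0.957, 0.0, 0.0]
ft_force: [-0.4, -0.0, 0.2]
width: 0.0489
grip_force: 0.0
time: 21.47
ee_pos: [0.6078, 0.085, 0.262]
eef_rot: [0.598, 0.802, -0.0, 0.0]
ft_force: [0.6, -0.8, 0.6]
width: 0.0502
grip_force: 0.0
[-0.6846  0.318   0.6047  1.4616 -0.1803  1.4181  0.2129] [0.6078 0.085  0.262 ] [ 0.5979  0.8016 -0.0002  0.0001]
614
[[ 0.6089 -0.1344]
 [ 0.6141 -0.0813]
 [ 0.6197 -0.0371]] [0.1839 0.1856] [ 0.6072 -0.0892] [ 0.6112 -0.0876]
1244
-0.195 22 0.0569 0.0577
-0.185 219 0.0555 0.0588
-0.175 223 0.0527 0.0558
-0.165 223 0.05 0.0524
-0.155 223 0.0473 0.0499
-0.145 230 0.0443 0.0475
-0.135 104 0.0423 0.0444
slope [-0.2784  0.0039] angle 1.842302143795602
```

Catch still reads 1.30 rad. The bar centre is about 6 mm further along tester x. Descend and grip.

```bash
python3 -m crank '{"steps":[[[0.18,0.18,0],[0,0,0]],[[0,0,-0.68],[0,0,0]],[[0,0,-0.68],[0,0,0]],[[0,0,-0.68],[0,0,0]],[[0,0,-0.68],[0,0,0]],[[0,0,-0.68],[0,0,0]],[[0,0,-0.68],[0,0,0]],[[0,0,0],[0,0,0]],[[0,0,0],[0,0,0]]]}'
python3 -m crank '{"steps":[[[0,0,0],[0,0,0]],[[0,0,0],[0,0,0]],[[0,0,0],[0,0,0]],[[0,0,0],[0,0,0]],[[0,0,0],[0,0,0]],[[0,0,0],[0,0,0]],[[0,0,0],[0,0,0]]]}' 4 40
python3 - <<'E'
import numpy as np
a=np.linspace(0,1.1,21)-np.radians(10); x=.13*np.sin(a); z=.13*np.cos(a)
d=np.c_[-np.diff(x)*.9597,-np.diff(x)*.281,np.diff(z)]/.025
print(d.round(2).tolist(), d.sum(0))
E
```

```text
time: 22.32
ee_pos: [0.6121, 0.0894, 0.1598]
eef_rot: [0.599, 0.801, -0.0, -0.0]
ft_force: [-0.2, 0.1, 0.0]
width: 0.0498
grip_force: 0.0
time: 22.9
ee_pos: [0.6126, 0.0896, 0.1601]
eef_rot: [0.599, 0.801, 0.0, 0.0]
ft_force: [4.2, 0.4, 0.2]
width: 0.0114
grip_force: 17.8
[[-0.27, -0.08, 0.04], [-0.27, -0.08, 0.03], [-0.27, -0.08, 0.01], [-0.27, -0.08, -0.01], [-0.27, -0.08, -0.02], [-0.27, -0.08, -0.04], [-0.27, -0.08, -0.05], [-0.27, -0.08, -0.07], [-0.26, -0.08, -0.08], [-0.26, -0.08, -0.1], [-0.25, -0.07, -0.11], [-0.25, -0.07, -0.13], [-0.24, -0.07, -0.14], [-0.23, -0.07, -0.15], [-0.22, -0.07, -0.17], [-0.21, -0.06, -0.18], [-0.2, -0.06, -0.19], [-0.19, -0.06, -0.2], [-0.18, -0.05, -0.21], [-0.17, -0.05, -0.22]] [-4.8534522  -1.42108999 -1.99340046]
```

```bash
python3 -m crank '{"steps":[[[0,0,0],[0,0,0]],[[0,0,0],[0,0,0]],[[-0.27,-0.08,0.04],[0,0,0]],[[-0.27,-0.08,0.03],[0,0,0]],[[-0.27,-0.08,0.01],[0,0,0]],[[-0.27,-0.08,-0.01],[0,0,0]],[[0,0,0],[0,0,0]]]}'
python3 -m crank '{"steps":[[[-0.27,-0.08,-0.02],[0,0,0]],[[-0.27,-0.08,-0.04],[0,0,0]],[[-0.27,-0.08,-0.05],[0,0,0]],[[-0.27,-0.08,-0.07],[0,0,0]],[[-0.26,-0.08,-0.08],[0,0,0]],[[-0.26,-0.08,-0.1],[0,0,0]],[[0,0,0],[0,0,0]]]}'
```

```text
time: 23.48
ee_pos: [0.5861, 0.0818, 0.1629]
eef_rot: [0.599, 0.801, 0.002, 0.001]
ft_force: [5.0, 1.4, 1.9]
width: 0.0105
grip_force: 40.0
time: 24.07
ee_pos: [0.5461, 0.0704, 0.1539]
eef_rot: [0.599, 0.801, 0.002, 0.001]
ft_force: [3.6, 3.3, 6.0]
width: 0.0111
grip_force: 40.0
```

```bash
python3 -m crank '{"steps":[[[-0.25,-0.07,-0.11],[0,0,0]],[[-0.25,-0.07,-0.13],[0,0,0]],[[-0.24,-0.07,-0.14],[0,0,0]],[[-0.23,-0.07,-0.15],[0,0,0]],[[-0.22,-0.07,-0.17],[0,0,0]],[[-0.21,-0.06,-0.18],[0,0,0]],[[0,0,0],[0,0,0]]]}'
python3 -m crank '{"steps":[[[-0.2,-0.06,-0.19],[0,0,0]],[[-0.19,-0.06,-0.2],[0,0,0]],[[-0.18,-0.05,-0.21],[0,0,0]],[[-0.17,-0.05,-0.22],[0,0,0]],[[0,0,0],[0,0,0]],[[0,0,0],[0,0,0]]]}'
```

```text
time: 24.65
ee_pos: [0.5112, 0.0603, 0.1314]
eef_rot: [0.599, 0.801, 0.002, 0.001]
ft_force: [4.5, 4.4, 4.7]
width: 0.0105
grip_force: 40.0
time: 25.15
ee_pos: [0.4936, 0.0551, 0.1115]
eef_rot: [0.599, 0.801, 0.002, 0.001]
ft_force: [3.6, 3.7, 8.8]
width: 0.0107
grip_force: 40.2
```

```bash
python3 -m crank '{"steps":[[[-0.06,-0.02,-0.08],[0,0,0]],[[0,0,0],[0,0,0]]]}'
python3 -m crank '{"steps":[[[-0.06,-0.02,-0.08],[0,0,0]],[[0,0,0],[0,0,0]],[[0,0,0],[0,0,0]]]}'
```

```text
time: 25.32
ee_pos: [0.4922, 0.0547, 0.1095]
eef_rot: [0.599, 0.801, 0.002, 0.001]
ft_force: [5.1, 4.7, 6.6]
width: 0.0109
grip_force: 40.2
time: 25.57
ee_pos: [0.4913, 0.0544, 0.1081]
eef_rot: [0.599, 0.801, 0.003, 0.001]
ft_force: [3.9, 5.9, 8.9]
width: 0.0107
grip_force: 40.3
```

```bash
python3 -m crank '{"steps":[[[-0.06,-0.02,-0.08],[0,0,0]],[[0,0,0],[0,0,0]],[[0,0,0],[0,0,0]]]}'
python3 - <<'E'
from h import *
np.set_printoptions(precision=4,suppress=True)
R=np.array([[.9597,.281],[-.281,.9597]])
c=snap('scene','s9')
P=np.array([px(c,u,v) for v in range(150,300) for u in range(280,440) if c['z_map'][v,u]>0 and c['pixels'][v,u].max()<70])
q=np.c_[P[:,:2]@R.T,P[:,2]]
# bar outboard parts, tester y' offset 20..52mm from its middle (-.086)
o=abs(q[:,1]+.086)
m=(o>.022)&(o<.052)&(q[:,2]>.10)&(q[:,2]<.2)&(abs(q[:,0]-.49)<.06);print(m.sum(),np.percentile(q[m],[5,50,95],axis=0))
s=monitor.read_state();print(R@s['ee_pos'][:2],s['ee_pos'],s['ft_force'])
# cassette / latch / catch sanity
g=(abs(q[:,0]-.487)<.02)
E
python3 ang.py w10 | tail -3
```

```text
time: 25.82
ee_pos: [0.4912, 0.0543, 0.1075]
eef_rot: [0.599, 0.801, 0.004, 0.002]
ft_force: [4.3, 5.4, 20.5]
width: 0.0108
grip_force: 40.3
272 [[ 0.4514 -0.1359  0.1128]
 [ 0.4939 -0.1213  0.1895]
 [ 0.5388 -0.1083  0.1994]]
[ 0.4866 -0.0859] [0.4911 0.0543 0.1075] [ 3.7791  5.1306 20.3567]
0
```

The force jumped to 20 N with almost no further motion, and the bar is at tester x 0.4866 (expected 0.4865) and z 0.126. The lever is at its stop and still gripped.

```bash
python3 -c "
from bench import ticket
print(ticket.close_job())"
```

```text
the job is handed in; nothing more can be done
None
```

The cassette is seated in the socket, the locking lever is shut, the catch is flipped to its stop, and the test lever is held at its stop in the fingers; the job was handed in at about 26 s.

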